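Cover the crucibles, largest to smallest

TASK

Cover the four empty porcelain crucibles on the lab bench with the four knobbed lids lying among them, in order from the largest to the smallest: each lid goes on the crucible of its own size, flat and fully home in the mouth, and is let go before you turn to the next. Set the lids down rather than dropping them, and leave the crucibles standing where they are.

Things in the scene. Friction and masses are not known exactly. Their poses are not given: they have to be found in the camera images.
- lid_xl_knob (a point): largest lid, white porcelain, lying knob up: flange 88 mm across, 5 mm thick; on top an upright round knob 16 mm in diameter, 24 mm tall; below a cone 7 mm deep, 54 mm across at its foot, 64 mm at the flange; about 110 g. Point: middle of the knob on the axis, 12 mm above the flange's top, 17 mm above its underside, 24 mm above the bench as it lies; z up. Any yaw will do.
- lid_l_knob (a point): second largest lid, white porcelain, lying knob up: flange 74 mm across, 5 mm thick; on top an upright round knob 16 mm in diameter, 24 mm tall; below a cone 7 mm deep, 40 mm across at its foot, 52 mm at the flange; about 80 g. Point: middle of the knob on the axis, 12 mm above the flange's top, 17 mm above its underside, 24 mm above the bench as it lies; z up. Any yaw will do.
- lid_m_knob (a point): second smallest lid, white porcelain, lying knob up: flange 60 mm across, 5 mm thick; on top an upright round knob 16 mm in diameter, 24 mm tall; below a cone 7 mm deep, 28 mm across at its foot, 38 mm at the flange; about 50 g. Point: middle of the knob on the axis, 12 mm above the flange's top, 17 mm above its underside, 24 mm above the bench as it lies; z up. Any yaw will do.
- lid_s_knob (a point): smallest lid, white porcelain, lying knob up: flange 46 mm across, 5 mm thick; on top an upright round knob 16 mm in diameter, 24 mm tall; below a cone 7 mm deep, 18 mm across at its foot, 25 mm at the flange; about 30 g. Point: middle of the knob on the axis, 12 mm above the flange's top, 17 mm above its underside, 24 mm above the bench as it lies; z up. Any yaw will do.
- crucible_xl_mouth (a point): largest crucible, an empty white porcelain cup standing loose: 46 mm high, rim 82 mm across outside, mouth 72 mm wide, about 260 g. Point: centre of the mouth at rim height; z up. With its lid home the lid's point is 17 mm above this one. Lids and crucibles stand mixed, 105 mm or more between centres; small things under 48 mm tall lie between them.
- crucible_l_mouth (a point): second largest crucible, an empty white porcelain cup standing loose: 42 mm high, rim 68 mm across outside, mouth 60 mm wide, about 180 g. Point: centre of the mouth at rim height; z up. With its lid home the lid's point is 17 mm above this one.
- crucible_m_mouth (a point): second smallest crucible, an empty white porcelain cup standing loose: 38 mm high, rim 54 mm across outside, mouth 46 mm wide, about 120 g. Point: centre of the mouth at rim height; z up. With its lid home the lid's point is 17 mm above this one.
- crucible_s_mouth (a point): smallest crucible, an empty white porcelain cup standing loose: 34 mm high, rim 40 mm across outside, mouth 32 mm wide, about 80 g. Point: centre of the mouth at rim height; z up. With its lid home the lid's point is 17 mm above this one.
Not all that is in view belongs to the job. What is shaped like the part that bears crucible_m_mouth but orange, pink or purple is not meant.

How it is judged (in metres and radians):
On the way, in this order (a step that is already met when the one before it is completed fails the run):
1. the largest lid is home on the largest crucible and released (horizontal distance between lid_xl_knob and crucible_xl_mouth below 0.008 m and z of lid_xl_knob in the frame of crucible_xl_mouth between 0.013 and 0.0205 m and angle between lid_xl_knob's own z axis and vertical below 0.1 rad and contact force between the fingers and lid_xl below 0.1 N), for 0.2 s.
2. the second largest lid is home on the second largest crucible and released (horizontal distance between lid_l_knob and crucible_l_mouth below 0.008 m and z of lid_l_knob in the frame of crucible_l_mouth between 0.013 and 0.0205 m and angle between lid_l_knob's own z axis and vertical below 0.1 rad and contact force between the fingers and lid_l below 0.1 N), for 0.2 s.
3. the second smallest lid is home on the second smallest crucible and released (horizontal distance between lid_m_knob and crucible_m_mouth below 0.008 m and z of lid_m_knob in the frame of crucible_m_mouth between 0.013 and 0.0205 m and angle between lid_m_knob's own z axis and vertical below 0.1 rad and contact force between the fingers and lid_m below 0.1 N), for 0.2 s.
4. the smallest lid is home on the smallest crucible and released (horizontal distance between lid_s_knob and crucible_s_mouth below 0.008 m and z of lid_s_knob in the frame of crucible_s_mouth between 0.013 and 0.0205 m and angle between lid_s_knob's own z axis and vertical below 0.1 rad and contact force between the fingers and lid_s below 0.1 N), for 0.2 s.
At the end, for the whole second after the job is handed in: Each of the four lids rests level (within 0.1 rad) on the crucible of its own size, centred within 8 mm, its flange down on the rim (within about 3.5 mm), released and at rest; the crucibles stand upright (within 0.06 rad), at rest, within 30 mm of where they stood (all of step 1 and all of step 2 and all of step 3 and all of step 4 and angle between each of crucible_xl_mouth, crucible_l_mouth, crucible_m_mouth, crucible_s_mouth's own z axis and vertical below 0.06 rad and linear speed of each of lid_xl, crucible_xl, lid_l, crucible_l, lid_m, crucible_m, lid_s, crucible_s below 0.02 m/s); the robot touches nothing.
It fails at once if a lid is dropped: it falls free by some 20 mm or more ((linear speed of lid_xl above 0.65 m/s and contact force between the fingers and lid_xl below 0.02 N) or (linear speed of lid_l above 0.65 m/s and contact force between the fingers and lid_l below 0.02 N) or (linear speed of lid_m above 0.65 m/s and contact force between the fingers and lid_m below 0.02 N) or (linear speed of lid_s above 0.65 m/s and contact force between the fingers and lid_s below 0.02 N)).
It fails at once if a crucible is pushed more than 30 mm from its place or tipped ((distance of crucible_xl_mouth from where it was at the start of the episode above 0.03 m or angle between crucible_xl_mouth's own z axis and vertical above 0.35 rad) or (distance of crucible_l_mouth from where it was at the start of the episode above 0.03 m or angle between crucible_l_mouth's own z axis and vertical above 0.35 rad) or (distance of crucible_m_mouth from where it was at the start of the episode above 0.03 m or angle between crucible_m_mouth's own z axis and vertical above 0.35 rad) or (distance of crucible_s_mouth from where it was at the start of the episode above 0.03 m or angle between crucible_s_mouth's own z axis and vertical above 0.35 rad)).
It also fails if it takes over 120 s, if anything falls off the work surface, if the arm or the gripper's body presses on something with over 40 N, if the wrist force passes 120 N, or if a joint passes its speed limit or range.

ROBOT

A 6-joint arm with a two-finger parallel gripper is mounted at the origin on the work surface. World frame = base frame: x ahead of the robot, y to its left, z up, the work surface at z = 0. Lengths are in m, angles in degrees, forces in N, time in s.
With the tool pointing down it reaches from about 0.325 to 0.85 m from the base axis. Payload 15.5 kg.
Tool frame: the origin (TCP) lies midway between the tips of the shut fingers; the grasp point (between the pads) lies 19 mm behind it; y points along the fingers, x is the direction in which the jaws open and shut, and the axes are right-handed (so a half turn about y gives the same grasp; the last joint's range is limited). The gripper opens to 91 mm and grips with 3 to 60 N. Pads are 32 mm wide; open, the fingers measure 118 mm over their backs; the gripper's body (76 mm by 178 mm) begins 60 mm behind the grasp point.
Start: joints at [69.872, 28.281, 77.091, -0, 74.628, -5.472], TCP at [0.158, 0.605, 0.214] pointing down, gripper open.
Joint ranges: [-166.48, 166.48], [-47.26, 123.95], [12.59, 153.08], [-70.14, 250.14], [6.76, 159.57], [-176.63, 176.63]. Speed limits (degrees/s): [108.29, 108.29, 147.25, 172.46, 172.46, 172.46].

INTERFACE

Orientations are given as a 3x3 rotation matrix whose columns are the frame's x, y, z axes.
In Python, from bench import ctrl gives the robot as it stands. The module is installed in compiled form; this text tells all that it offers. Calls block until the motion is done:
- ctrl.goto(position, orientation): joint-space move of the TCP to a pose.
- ctrl.move_l(position, vel=0.15, ori=None, contact_N=None): straight line of the TCP; ori=None keeps the orientation; vel is the mean speed in m/s. With contact_N (N) it stops when the force on the tool has changed by that much, and returns True; else False.
- ctrl.movej(angles): joint-space move.
- ctrl.command_gripper(opening): opening from 0.0 (shut) to 1.0 (fully open); the grip force is fixed at half the most; returns when the fingers have stopped.
- ctrl.sleep(seconds).
- ctrl.ik(position, orientation): joint angles nearest the present ones, or None.
- ctrl.read_camera(name): name is "scene" or "top" or "wrist"; returns the picture (480x640x3 uint8, blue, green, red); there is no depth.
- ctrl.camera_params(name): a dict with "fx", "fy", "cx", "cy" (pixels), "pose" (4x4, takes a point from camera to world coordinates); the wrist camera has in their place "T_tool_cam" (4x4, takes a point from camera to tool coordinates, whose origin is the TCP and whose axes are the tool frame's). Camera axes: x right, y up, looking along -z (the intrinsics and any distortion apply to the point x, -y, -z); pixel columns grow to the right and rows downward; lengths in m; the calibration is good to about 2 mm. A picture is of the moment at which its call begins: read the wrist's pose just before it. camera_params takes no time and is no camera call.
A pose or a line that the arm cannot do raises ctrl.MotionError and nothing moves.
- ctrl.sign_off(): hands the job in, once; it reports no verdict.
Readings, each from a call of its own:
- ctrl.current_t(): time.
- ctrl.current_q(): joint angles.
- ctrl.current_dq(): joint speeds.
- ctrl.current_effort(): joint torques, N m.
- ctrl.current_tool_pos(): TCP position.
- ctrl.current_eef_rot(): TCP orientation.
- ctrl.current_contact_force(): force on the tool from outside, world axes, zero at the start.
- ctrl.current_wrist_torque(): the same for the moment, N m.
- ctrl.current_grip_width(): opening from 0.0 (shut) to 1.0 (fully open).
Only numpy, scipy, OpenCV 4.12 (cv2) and the standard library are available. Lean on these libraries where they do the work, as an engineer would, in place of code of your own. Each camera call takes 0.05 s, during which the arm holds its last target. There are 200 camera calls.

## Working session

There is one attempt and no reset: what is moved stays moved. The work goes in short steps, each a Python script; the robot and the scene stay as the last script left them, time stands still between calls to the robot, and variables do not carry over. Pictures are saved under pics/ and viewed, about 12 in all and at most 16, crops included, and the job is handed in when it is done.

```bash
mkdir -p pics; python3 - <<'E'
from bench import ctrl
import cv2,numpy as np
np.set_printoptions(precision=4,suppress=True)
for n in("top","scene"):
    cv2.imwrite(f"pics/{n}0.png",ctrl.read_camera(n)); print(n,ctrl.camera_params(n))
print(ctrl.camera_params("wrist")); print(ctrl.current_eef_rot(),ctrl.current_t())
E
```

```text
top {'fx': 544.537133994993, 'fy': 544.537133994993, 'cx': 318.56067077388633, 'cy': 243.42096651690252, 'pose': array([[-0.0085,  0.9916, -0.129 ,  0.2987],
       [-1.    , -0.0088, -0.0023, -0.0022],
       [-0.0035,  0.129 ,  0.9916,  1.3573],
       [ 0.    ,  0.    ,  0.    ,  1.    ]])}
scene {'fx': 612.9894513901295, 'fy': 612.9894513901295, 'cx': 310.8552514104901, 'cy': 244.34464872862387, 'pose': array([[-0.0632, -0.7094,  0.7019,  1.3842],
       [ 0.998 , -0.0405,  0.0489,  0.0449],
       [-0.0062,  0.7036,  0.7106,  0.9772],
       [ 0.    ,  0.    ,  0.    ,  1.    ]])}
{'fx': 383.63779637666994, 'fy': 383.63779637666994, 'cx': 321.8268613426001, 'cy': 242.19441397353683, 'T_tool_cam': array([[ 1.    ,  0.0006,  0.0007, -0.0007],
       [ 0.0006,  0.2497, -0.9683, -0.1699],
       [-0.0008,  0.9683,  0.2497,  0.0704],
       [ 0.    ,  0.    ,  0.    ,  1.    ]])}
[[ 0.253  -0.0004 -0.9675]
 [ 0.9675 -0.001   0.253 ]
 [-0.0011 -1.      0.0001]] 0.1
```

View pics/top0.png

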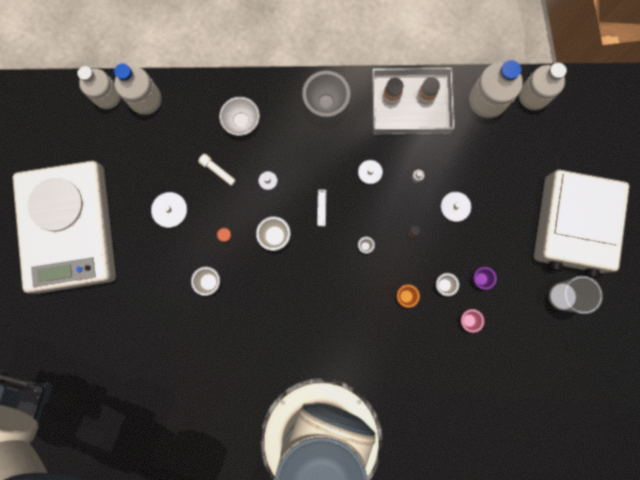

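View pics/scene0.png

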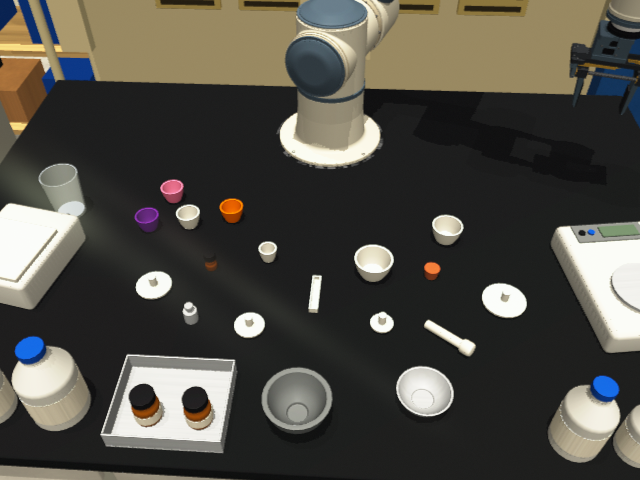

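The top view shows these white discs and cups:
- **Lids:** XL (169,210), L (456,207), M (370,172), S (268,181).
- **Crucibles:** XL (273,234), L (205,281), M (447,285), S (366,245).
- **Not meant:** the orange (408,296), purple (485,278) and pink (472,321) cups are decoys of M, and the bowls at (240,117) and (326,93) don't belong to the job.

Next I measure sizes against the spec.

```bash
cat > h.py <<'E'
from bench import ctrl
import cv2,numpy as np
np.set_printoptions(precision=4,suppress=True)
D={'xl':(.088,.082,.046),'l':(.074,.068,.042),'m':(.060,.054,.038),'s':(.046,.040,.034)}
PX={'lid_xl':(169,210),'lid_l':(456,207),'lid_m':(370,172),'lid_s':(268,181),'cru_xl':(273,234),'cru_l':(205,281),'cru_m':(447,285),'cru_s':(366,245)}
def zof(n): # height of outline plane
    return .012 if n[:3]=='lid' else D[n[4:]][2]
def diam(n): return D[n[4:]][0 if n[:3]=='lid' else 1]
def R(yaw):
    c,s=np.cos(np.radians(yaw)),np.sin(np.radians(yaw)); return np.array([[c,0,-s],[s,0,c],[0,-1,0]])
def back(p,P,T,z):
    d=T[:3,:3]@np.array([(p[0]-P['cx'])/P['fx'],-(p[1]-P['cy'])/P['fy'],-1]); o=T[:3,3]
    return o+d*(z-o[2])/d[2]
def proj(X,P,T):
    v=T[:3,:3].T@(np.array(X)-T[:3,3]); return np.array([P['cx']-P['fx']*v[0]/v[2],P['cy']+P['fy']*v[1]/v[2]])
def blob(img,p,half,thr=95):
    x0,y0=max(int(p[0])-half,0),max(int(p[1])-half,0)
    g=cv2.cvtColor(img,cv2.COLOR_BGR2GRAY)[y0:int(p[1])+half,x0:int(p[0])+half]
    cs,_=cv2.findContours((g>thr).astype(np.uint8),cv2.RETR_EXTERNAL,cv2.CHAIN_APPROX_NONE)
    q=(float(p[0]-x0),float(p[1]-y0))
    cs=[c for c in cs if len(c)>20]
    c=max(cs,key=lambda c:cv2.pointPolygonTest(c,q,True))
    return cv2.convexHull(c).reshape(-1,2)+np.array([x0,y0])
def measure(img,p,half,P,T,z,thr=95):
    # outline back-projected to its plane, circle through it
    h=blob(img,p,half,thr); W=np.array([back(q,P,T,z)[:2] for q in h])
    e=cv2.fitEllipse((W*1e4).astype(np.float32)); return np.array(e[0])/1e4,np.array(e[1])/1e4
def camT():
    T=np.eye(4);T[:3,:3]=ctrl.current_eef_rot();T[:3,3]=ctrl.current_tool_pos()
    return T@ctrl.camera_params('wrist')['T_tool_cam']
E
python3 - <<'E'
from h import *
img=cv2.imread('pics/top0.png');P=ctrl.camera_params('top')
for n,p in PX.items():
    c,d=measure(img,p,28,P,P['pose'],zof(n)); r=np.hypot(*c)
    print(n,c,'diam',d,'want',diam(n),'reach %.3f az %.1f'%(r,np.degrees(np.arctan2(c[1],c[0]))))
E
```

```text
lid_xl [0.5636 0.3773] diam [0.092  0.0923] want 0.088 reach 0.678 az 33.8
lid_l [ 0.5652 -0.3439] diam [0.078  0.0785] want 0.074 reach 0.662 az -31.3
lid_m [ 0.6568 -0.1307] diam [0.064  0.0642] want 0.06 reach 0.670 az -11.3
lid_s [0.6366 0.1289] diam [0.0495 0.0501] want 0.046 reach 0.650 az 11.4
cru_xl [0.4961 0.1122] diam [0.0851 0.0855] want 0.082 reach 0.509 az 12.7
cru_l [0.3816 0.2761] diam [0.0707 0.0714] want 0.068 reach 0.471 az 35.9
cru_m [ 0.3683 -0.3092] diam [0.0568 0.0572] want 0.054 reach 0.481 az -40.0
cru_s [ 0.4672 -0.115 ] diam [0.0429 0.043 ] want 0.04 reach 0.481 az -13.8
```

All eight sizes match, with a uniform blur bias of about +3 mm, and the reach is fine. Next is a wrist survey, with the camera straight above each one.

```bash
cat > s.py <<'E'
from h import *
import json
img=cv2.imread('pics/top0.png');P=ctrl.camera_params('top');W=ctrl.camera_params('wrist');tiles=[];res={}
t0=ctrl.current_t()
for n in 'cru_l lid_xl cru_xl lid_s lid_m cru_s cru_m lid_l'.split():
    c,_=measure(img,PX[n],28,P,P['pose'],zof(n))
    rot=R(np.degrees(np.arctan2(c[1],c[0]))); off=rot@W['T_tool_cam'][:3,3]
    ctrl.goto([c[0]-off[0],c[1]-off[1],.20],rot)
    T=camT(); im=ctrl.read_camera('wrist'); p=proj([*c,zof(n)],W,T)
    cv2.imwrite(f'pics/w_{n}.png',im)
    try:
        m,d=measure(im,p,75,W,T,zof(n)); res[n]=list(m); print(n,m,'diam',d,'vs top mm',(m-c)*1e3,'t %.1f'%(ctrl.current_t()-t0))
    except Exception as e: print(n,e)
    x,y=p.astype(int); t=np.zeros((200,200,3),np.uint8); q=im[max(y-100,0):y+100,max(x-100,0):x+100]; t[:q.shape[0],:q.shape[1]]=q
    cv2.putText(t,n,(5,15),0,.5,(0,255,255)); tiles.append(t)
json.dump(res,open('res.json','w'))
cv2.imwrite('pics/tiles.png',np.vstack([np.hstack(tiles[:4]),np.hstack(tiles[4:])]))
E
python3 s.py
```

```text
cru_l [0.3955 0.2837] diam [0.0786 0.1208] vs top mm [13.8768  7.5713] t 1.8
lid_xl [0.5772 0.3906] diam [0.0984 0.1438] vs top mm [13.5954 13.3732] t 2.6
cru_xl [0.516  0.1154] diam [0.1277 0.1697] vs top mm [19.9253  3.2414] t 3.8
lid_s [0.6405 0.1225] diam [0.0565 0.0622] vs top mm [ 3.8441 -6.3834] t 4.5
lid_m [ 0.6593 -0.1339] diam [0.062  0.0696] vs top mm [ 2.5608 -3.1544] t 5.5
cru_s [ 0.4829 -0.1191] diam [0.1344 0.1498] vs top mm [15.7719 -4.0685] t 6.4
cru_m [ 0.3764 -0.3123] diam [0.141  0.1764] vs top mm [ 8.0416 -3.0939] t 7.3
lid_l [ 0.5726 -0.35  ] diam [0.1669 0.1812] vs top mm [ 7.4146 -6.1616] t 8.2
```

View pics/tiles.png

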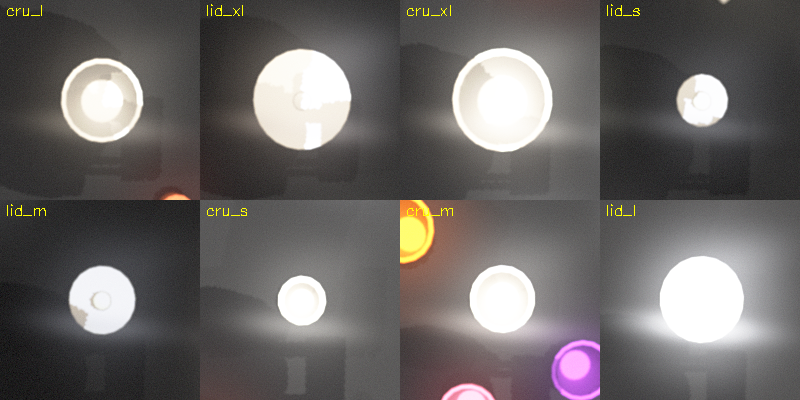

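The tiles show all eight items centred at about (102,100), so the top estimates hold. The cru_m tile is the white cup, with the orange, purple and pink decoys around it. The fits above were spoiled by a threshold too low for the glare, so I redo them offline.

```bash
cat > r.py <<'E'
from h import *
import json
img=cv2.imread('pics/top0.png');P=ctrl.camera_params('top');W=ctrl.camera_params('wrist');res={}
for n in PX:
    c,_=measure(img,PX[n],28,P,P['pose'],zof(n))
    rot=R(np.degrees(np.arctan2(c[1],c[0]))); off=rot@W['T_tool_cam'][:3,3]
    T=np.eye(4);T[:3,:3]=rot;T[:3,3]=[c[0]-off[0],c[1]-off[1],.2];T=T@W['T_tool_cam']
    im=cv2.imread(f'pics/w_{n}.png');p=proj([*c,zof(n)],W,T); best=None
    for thr in range(110,250,10):
        try: m,d=measure(im,p,75,W,T,zof(n),thr)
        except Exception: continue
        s=abs(d-diam(n)).max()
        if best is None or s<best[0]: best=(s,m,d,thr)
    s,m,d,thr=best; res[n]=list(m); print(n,m,'diam',d,'want',diam(n),thr,'vs top mm',(m-c)*1e3)
json.dump(res,open('res.json','w'))
E
python3 r.py
```

```text
lid_xl [0.5661 0.3786] diam [0.0879 0.0881] want 0.088 160 vs top mm [2.443  1.3007]
lid_l [ 0.5666 -0.3451] diam [0.0754 0.0784] want 0.074 240 vs top mm [ 1.4545 -1.1872]
lid_m [ 0.6577 -0.1312] diam [0.0599 0.0602] want 0.06 140 vs top mm [ 0.9038 -0.4382]
lid_s [0.6377 0.1287] diam [0.0457 0.0462] want 0.046 150 vs top mm [ 1.1199 -0.1572]
cru_xl [0.4963 0.1123] diam [0.0817 0.0818] want 0.082 190 vs top mm [0.2399 0.1062]
cru_l [0.3826 0.276 ] diam [0.068  0.0681] want 0.068 150 vs top mm [ 0.9422 -0.1097]
cru_m [ 0.3689 -0.3088] diam [0.0542 0.0544] want 0.054 240 vs top mm [0.5934 0.3619]
cru_s [ 0.4671 -0.1145] diam [0.0404 0.0405] want 0.04 230 vs top mm [-0.0984  0.4478]
```

The sizes now match, and wrist and top agree within about 2.5 mm. Placing XL.

```bash
cat > p.py <<'E'
from h import *
import json,sys
k=sys.argv[1]; res=json.load(open('res.json')); L=res['lid_'+k]; C=res['cru_'+k]; rim=D[k][2]
az=lambda c:np.degrees(np.arctan2(c[1],c[0]))
t0=ctrl.current_t()
ctrl.goto([*L,.14],R(az(L))); ctrl.command_gripper(.45)
ctrl.move_l([*L,.03])
hit=ctrl.move_l([*L,.0155],vel=.03,contact_N=3); z=ctrl.current_tool_pos()[2]; print('down hit',hit,'z',z)
if hit: ctrl.move_l([*L,z+.0015],vel=.03); z=ctrl.current_tool_pos()[2]
ctrl.command_gripper(0.0); print('grip mm',ctrl.current_grip_width()*91)
ctrl.sleep(.2); ctrl.move_l([*L,.04],vel=.05); ctrl.move_l([*L,.14])
print('lifted grip mm',ctrl.current_grip_width()*91,'F',ctrl.current_contact_force())
if ctrl.current_grip_width()*91<13: sys.exit('no grasp')
cv2.imwrite(f'pics/hold_{k}.png',ctrl.read_camera('wrist'))
ctrl.goto([*C,.14],R(az(C)))
zh=rim+z-.007            # TCP height with flange on the rim
ctrl.move_l([*C,zh+.012])
hit=ctrl.move_l([*C,zh-.003],vel=.02,contact_N=4); print('place hit',hit,'z - home mm',(ctrl.current_tool_pos()[2]-zh)*1e3)
ctrl.sleep(.2); ctrl.command_gripper(.45); ctrl.sleep(.3)
ctrl.move_l([*C,rim+.04],vel=.05); ctrl.move_l([*C,.14])
# look: camera above the crucible
W=ctrl.camera_params('wrist'); rot=R(az(C)); off=rot@W['T_tool_cam'][:3,3]
ctrl.goto([C[0]-off[0],C[1]-off[1],.2],rot); T=camT(); im=ctrl.read_camera('wrist'); cv2.imwrite(f'pics/done_{k}.png',im)
p=proj([*C,rim+.005],W,T)
for thr in(150,180,210,235):
    try: m,d=measure(im,p,85,W,T,rim+.005,thr); print(thr,'lid-cru mm',(m-np.array(C))*1e3,'diam',d)
    except Exception as e: print(thr,'fail')
x,y=p.astype(int); cv2.imwrite(f'pics/dc_{k}.png',np.hstack([cv2.imread(f'pics/hold_{k}.png')[:,120:520],im[max(y-200,0):max(y-200,0)+400,x-200:x+200] if False else cv2.resize(im[max(y-100,0):max(y-100,0)+200,x-100:x+100],(400,480))]))
print('t',t0,ctrl.current_t())
E
python3 p.py xl
```

```text
down hit False z 0.015427618104306186
grip mm 14.973607550703262
lifted grip mm 14.911015004389686 F [-0.2391 -0.1763 -1.714 ]
place hit True z - home mm -0.048424209696140696
150 lid-cru mm [ 0.1666 -0.3004] diam [0.0878 0.0905]
180 lid-cru mm [-0.4932 -0.0962] diam [0.0876 0.0879]
210 lid-cru mm [-0.4616 -0.0161] diam [0.0868 0.0873]
235 lid-cru mm [-0.3143  0.369 ] diam [0.0856 0.0866]
t 8.3167 20.9
```

View pics/dc_xl.png

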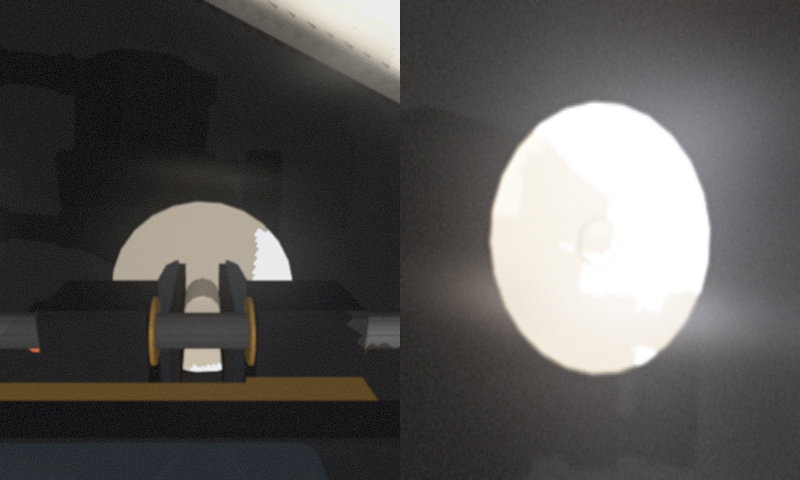

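XL is home: the left half shows the lid held square by its knob, and the right half shows it centred on the crucible (knob about (598,240)). Its offset is under 0.6 mm and contact came at the expected height. Now L.

```bash
python3 p.py l
```

```text
down hit False z 0.015428161940387708
grip mm 15.040862163172621
lifted grip mm 15.21818927536721 F [ 0.7265  0.2004 -0.8164]
place hit True z - home mm -0.0802266348462477
150 lid-cru mm [9.6089 9.0788] diam [0.0864 0.1349]
180 lid-cru mm [4.9068 3.6233] diam [0.076  0.1073]
210 lid-cru mm [0.221  0.3741] diam [0.0746 0.0809]
235 lid-cru mm [-1.4275  0.6245] diam [0.0741 0.0747]
t 20.9 32.8167
```

View pics/dc_l.png

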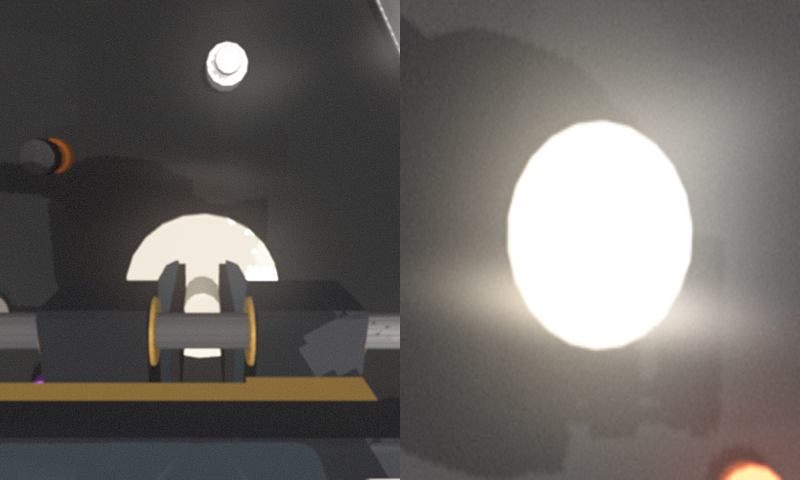

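L is home: it was held square, and it is a full round disc centred at (600,235), offset about 1.5 mm, with contact at the expected height. Now M.

```bash
python3 p.py m
```

```text
down hit False z 0.015424594052300334
grip mm 15.063176540546902
lifted grip mm 15.47072257474845 F [-0.2555 -0.4248 -0.5598]
place hit True z - home mm -0.09310898816359409
150 lid-cru mm [ 4.7864 -6.1147] diam [0.0904 0.1335]
180 lid-cru mm [ 4.775  -8.7638] diam [0.0705 0.122 ]
210 lid-cru mm [-1.125  -4.3399] diam [0.0643 0.094 ]
235 lid-cru mm [-0.8377 -2.1098] diam [0.0638 0.0665]
t 32.8167 43.8583
```

View pics/dc_m.png

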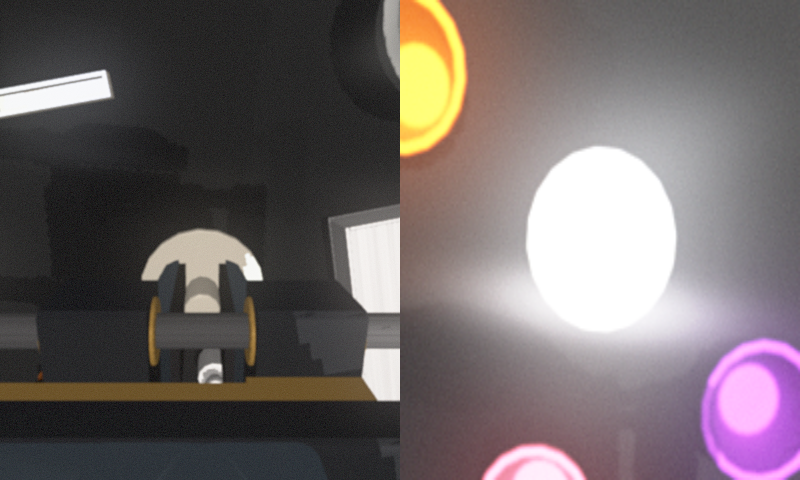

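M is home: its disc is centred at (601,239) on the white crucible between the decoys. The 235 fit is skewed by glare, but the visible edge is centred and contact came at the expected height. Now S.

```bash
python3 p.py s; python3 - <<'E'
from h import *
ctrl.goto([.158,.605,.25],R(75)); im=ctrl.read_camera('top'); cv2.imwrite('pics/top1.png',im); s=ctrl.read_camera('scene'); cv2.imwrite('pics/sc1.png',cv2.resize(s[170:310,130:480],(800,320),interpolation=cv2.INTER_CUBIC))
P=ctrl.camera_params('top'); 
img=cv2.imread('pics/top0.png')
for k in D:
    n='cru_'+k
    a,_=measure(img,PX[n],28,P,P['pose'],zof(n)); b,d=measure(im,PX[n],28,P,P['pose'],zof(n)+.005); print(k,'top: lid-cru0 mm',(b-a)*1e3,d)
E
```

```text
down hit False z 0.015438132529304562
grip mm 15.022014238884367
lifted grip mm 15.053254023232444 F [-0.1473  0.1125 -0.4331]
place hit True z - home mm 0.3915029452654581
150 lid-cru mm [ 6.9387 -3.9203] diam [0.0737 0.1149]
180 lid-cru mm [-0.2437 -6.8217] diam [0.0566 0.0865]
210 lid-cru mm [-0.4774 -5.6488] diam [0.0545 0.0599]
235 lid-cru mm [-0.2516 -0.1588] diam [0.0469 0.0478]
t 43.8583 55.3167
xl top: lid-cru0 mm [-1.1169 -0.2431] [0.0916 0.0923]
l top: lid-cru0 mm [-1.2394  0.3638] [0.0778 0.0781]
m top: lid-cru0 mm [0.0876 0.6372] [0.0631 0.0641]
s top: lid-cru0 mm [-1.1143  0.634 ] [0.0493 0.0501]
```

View pics/dc_s.png

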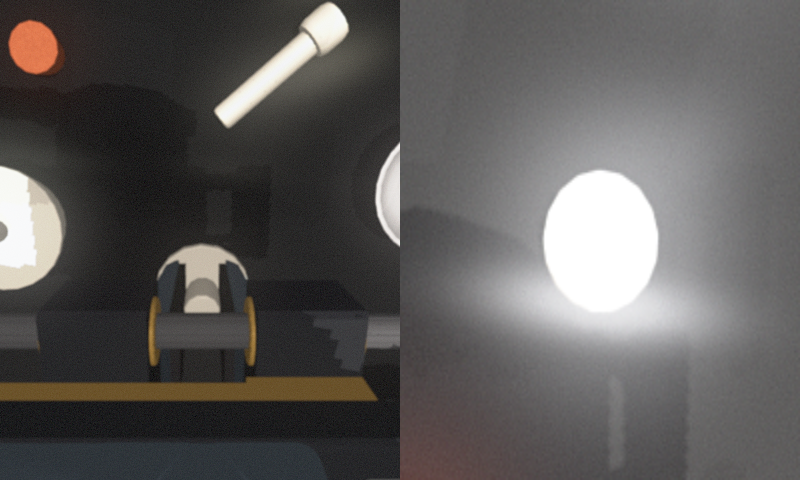

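View pics/sc1.png

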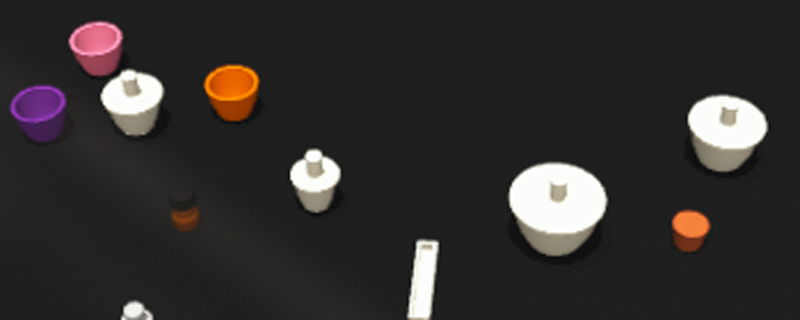

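The scene crop shows all four lids flat and centred on their own crucibles: M at (133,100), S (315,180), XL (557,205) and L (727,130). The decoys are untouched and the arm is clear, so I hand in.

```bash
python3 -c "
from bench import ctrl
ctrl.sign_off(); print(ctrl.current_t())"
```

```text
the job is handed in; nothing more can be done
the job is handed in; nothing more can be done
```

All four lids are on the crucibles of their own size, placed in order XL, L, M, S. Each was gripped by its knob, lowered until contact and let go. I handed the job in with the arm parked clear, a little after 55 s of the 120 s; no verdict is reported.

**Last checks:**
- **Centring:** the final top view puts every lid within 1.3 mm of where its crucible stood at the start.
- **Height:** contact came within 0.1 mm of the expected home height for XL, L and M. S touched 0.4 mm high.
- **Level:** the scene view shows all four lids flat. I judged this by eye, not by measurement.

**Disagreements:** some close-up wrist fits were spoiled by glare on the white porcelain. The worst was M, where the best wrist fit read about 2.3 mm off centre while the top view gave 0.6 mm. Lower brightness thresholds for L, M and S gave visibly wrong outlines, so I set those fits aside.

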